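# Fit the filter retainer in a sterilisation container lid

### The arm

A 7-joint arm with a two-finger parallel gripper is mounted at the origin on a cart in front of the work surface, level with it; the furniture and walls round the work are solid. World frame = base frame: x ahead of the robot, y to its left, z up, the work surface at z = 0. Lengths are in m, angles in rad, forces in N, time in s.
With the tool pointing down it reaches from about 0.425 to 0.925 m from the base axis. Payload 6.8 kg.
Tool frame: the origin (TCP) lies on the front face of the gripper's body, between the roots of the fingers; the fingertips stand 73 mm ahead of it and the grasp point (between the pads) lies 54 mm ahead of it (tcp_to_tips is the distance from the TCP to the fingertips, in m); z points along the fingers, x is the direction in which the jaws open and shut, and the axes are right-handed (so a half turn about z gives the same grasp; the last joint's range is limited). The gripper opens to 85 mm and grips with 20 to 120 N. Pads are 22 mm wide; open, the fingers measure 114 mm over their backs; the gripper's body (76 mm by 85 mm) begins 54 mm behind the grasp point. The pads swing forward as they close: fully open they stand 13 mm farther back than shut.
Start: joints at [-1.303, 0.477, 0.022, 1.555, -0.011, 1.109, -0.083], TCP at [0.248, 0.628, 0.304] pointing down, gripper open.
Joint ranges: [-2.96, 2.96], [-0.34, 2.1], [-1.41, 1.46], [0.24, 2.44], [-1.37, 4.51], [0.17, 1.92], [-2.96, 2.96]. Speed limits (rad/s): [2.39, 2.39, 3.14, 3.14, 3.14, 3.14, 3.14].

### API

Orientations are given as a unit quaternion [w, x, y, z].
In Python, from station import get_obs, read_camera, hand_in, look_for, silhouettes, tcp_to_tips gives the robot as it stands. The module is installed in compiled form; this text tells all that it offers.
- The arm moves only by the tool apply_moves, never from a script. Its argument "moves" is a list of rows, each a list of 3 entries, a list of its own where there are three numbers: the shift along the tool's x, y, z in units of 25 mm (1.0 is 25 mm), then the turn, a rotation vector about the tool's x, y, z in units of 10 degrees (1.0 is 10 degrees), then the gripper's target within -1 to 1 (fully open at 1, half-way at 0, shut at -1). In form: [[[dx, dy, dz], [rx, ry, rz], jaw], ...]. A call has 1 to 20 rows; each row is the pose to reach, as a shift and turn from the pose commanded when the call began, along the tool's axes at that moment; what a row does not reach only later rows make up. A row lasts 1/8 s, in which the tool goes at most 62.5 mm and 10.7 degrees, less where a joint would pass 70% of its speed; a pose out of reach is approached as far as the arm can. A call with a gripper value outside its range is refused whole. The fingers move at their own pace and stop on an object; "force" is the grip in N (left out, the last holds). Time passes only in rows, so rows that repeat a pose let the fingers close. It gives the time, the measured TCP pose, the force and the opening at its end, in the units of the state.
- get_obs(): the state, without advancing time (a new reading comes with each control period).
- read_camera(name): name is "scene" or "top"; returns a dict with "color" (384x512x3 uint8, red, green, blue), "mtx" (3x3 intrinsics, pixels), "k1" (the pictures are not rectified: a ray, as slopes to the right and down, at radius r is drawn at 1 + k1 r^2 times it, then the intrinsics apply), "eye" and "rotation" of the camera in the world. Camera axes: x right, y up, looking along -z (the intrinsics and any distortion apply to the point x, -y, -z); pixel columns grow to the right and rows downward; lengths in m; the calibration is good to about 2 mm. A picture is of the moment at which its call begins. There is no depth.
- hand_in(): hands the job in, once; it reports no verdict.
Trained networks look in the newest picture that a camera, given by its name, has taken for a name from the list of things; names that differ only in an ending like _2 or _b are one class to them, and where a whole thing is asked for, a point or a joint stands for the part that bears it (a point fixed in the world has none). Each returns a list of dicts, best first, with "conf" (0 to 1); they miss things now and then, are a little off and sometimes report something else, mostly with a low value. They report only what shows in the picture. A call takes as long as a camera call.
- look_for(camera, query): "pixel" ([row, column] in pixels, amid what is visible of it).
- silhouettes(camera, query): "mask" (384x512 bool, what is visible of it) and "pixel" ([row, column] in pixels, amid what is visible of it).
The state is a dict: "t": time; "q": joint angles; "joint_vel": joint speeds; "joint_torque": joint torques, N m; "eef_pos": TCP position; "tool_rot": TCP orientation; "contact_force": force on the tool from outside, world axes, zero at the start; "torque": the same for the moment, N m; "gripper_width": opening from 0.0 (shut) to 1.0 (fully open).
Only numpy, scipy, OpenCV 4.12 (cv2) and the standard library are available. Lean on these libraries where they do the work, as an engineer would, in place of code of your own. Each camera call takes 0.05 s, during which the arm holds its last target.

### The job

The container lid lies inside-up with its filter in place: fit the loose filter retainer plate over it. The plate hides the centre pin from above, so touch it down lightly on the tip of that pin a finger's width off centre, slide it across until its bore drops over the pin, with the end notches over the two guide dowels, then press it fully home against the spring-loaded sealing frame and finish while still holding it pressed down, so that I can thread the tamper seal. Do not ram it, and leave the other things on the table where they are.

Things in the scene. Friction and masses are not known exactly. Their poses are not given: they have to be found in the camera images.
- lid: Aluminium container lid lying inside-up on the table, fixed, an open tray 140 mm (its x) by 220 mm (its y), walls 3 mm with a blue rolled rim, 29 mm high over all. Origin: centre of its underside, on the table; z up. Floor top 4 mm above the table, white filter in the middle. The retainer fits it either way round (half a turn makes no difference)
- centre_pin: Upright steel locating pin in the centre of the lid, 12 mm diameter, tapered to 9 mm over its last 2.5 mm; flat tip 32 mm above the table. A 20 mm collar round its foot, top 9 mm above the table. Origin: on its axis, 4 mm above the table; axes as the lid's. Fixed to the lid
- pin_tip (a point): Centre of the flat tip of the centre pin, 32 mm above the table
- seal_frame (a joint): Red rectangular sealing frame round the filter, 72 x 104 mm outside, 6 mm wide, on springs: 0 = up (top 14 mm above the table), grows as it is pressed down, in m; about 0.005 when the plate sits on the stop collars (underside 9 mm above the table). About 5 N starts it down, 11 N brings it to the collars
- retainer: Loose steel plate, perforated, 84 mm (its x) by 130 mm (its y) by 4 mm, 0.15 to 0.3 kg, lying flat on the table. Blue upright bar handle in its middle: 50 mm long along x, 24 mm thick along y, flat sides, top 42 mm above the underside; grip it from above across the 24 mm. Origin: centre of the underside; z up
- bore (a point): Mouth of the blind bore in the retainer, at the centre of its underside (the retainer's origin), straight under the bar: 14.5 mm square, 26 mm deep. In the middle of each short (y) end of the plate an open notch, 12 mm wide and 12 mm deep, takes a guide dowel
- tray_seals: Bystander: clear plastic tray of tamper seals, 111 x 129 x 40 mm, right of the lid; origin centre of its underside
- bench_timer: Bystander: blue and white round bench timer, 66 mm diameter, 44 mm high; origin centre of its underside
- forceps_curved: Bystander: steel forceps lying flat, 150 x 67 x 6 mm, behind the retainer; origin centre of the underside
- marked_cup: Bystander: clear plastic cup, 61 mm wide, 50 mm high, behind the retainer; origin centre of its underside
- dowel_left (a point): Tip of the guide dowel on the lid's +y side: steel, upright, 8 mm diameter, round top 26 mm above the table, 59 mm from the centre pin along the lid's y; its foot is a 16 mm stop collar, top 9 mm above the table
- dowel_right (a point): Tip of the like guide dowel on the lid's -y side, 59 mm from the centre pin

How it is judged:
On the way, in this order (a step that is already met when the one before it is completed fails the run):
1. the retainer plate touches the tip of the centre pin from above, its bore still 5 to 40 mm beside the pin (contact force between retainer and centre_pin above 0.3 N and horizontal distance between bore and pin_tip between 0.005 and 0.04 m and z of bore in the frame of lid above 0.028 m and angle between retainer's own z axis and vertical below 0.2 rad), for 0.04 s.
2. the bore has dropped over the centre pin, at least 5 mm below its tip (horizontal distance between bore and pin_tip below 0.003 m and z of bore in the frame of lid below 0.027 m and angle between retainer's own z axis and vertical below 0.15 rad), for 0.1 s.
At the end, for the whole second after the job is handed in: Bore within 3 mm of the pin's axis, plate level within 0.06 rad and lined up with the lid within 0.09 rad, underside less than 11 mm above the table, sealing frame pressed down more than 3.5 mm (of about 5), at rest, the fingers still holding it down (contact over 3 N) (value of joint seal_frame above 0.0035 m and z of bore in the frame of lid below 0.011 m and horizontal distance between bore and pin_tip below 0.003 m and angle between retainer's own z axis and vertical below 0.06 rad and angle between the y axis of retainer and the y axis of lid, either way round below 0.09 rad and linear speed of retainer below 0.01 m/s and contact force between the fingers and retainer above 3 N); the arm keeps its last pose, push and grip.
It fails at once if the retainer is rammed against the lid, its pin or its frame (more than 60 N) (contact force between retainer and lid above 60 N).
It fails at once if a bystander is shifted by more than 30 mm (distance of any of tray_seals, bench_timer, forceps_curved, marked_cup from where it was at the start of the episode above 0.03 m).
It also fails if it takes over 42 s, if anything falls off the work surface, if the arm or the gripper's body presses on something with over 40 N, if the wrist force passes 120 N, or if a joint passes its speed limit or range.

## Working session

There is one attempt and no reset: what is moved stays moved. The work goes in short steps, Python scripts to look and compute and a tool call to move; the robot and the scene stay as the last step left them, time stands still between calls to the robot, and variables do not carry over. Pictures are saved under pics/ and viewed, and the job is handed in when it is done.

Besides the shell and the picture viewer there is one more tool, called after ">>>" as name(argument=value, ...) on one line, values as JSON. apply_moves: Moves the arm, as the interface text tells. Its arguments: {"type":"object","properties":{"moves":{"type":"array"},"force":{"type":"number"}},"required":["moves"]}

```bash
mkdir -p pics; python3 - <<'E'
from station import *
import cv2,numpy as np
o=get_obs();print({k:np.round(v,3) for k,v in o.items()},tcp_to_tips)
for c in("scene","top"):
    r=read_camera(c);cv2.imwrite(f"pics/{c}0.png",r["color"][:,:,::-1]);print(c,r["mtx"],r["k1"],r["eye"],r["rotation"])
    for n in["retainer","lid","centre_pin","dowel_left","dowel_right","pin_tip","seal_frame","tray_seals","bench_timer","forceps_curved","marked_cup"]:
        print(n,[(np.round(d["pixel"],1).tolist(),round(d["conf"],2)) for d in look_for(c,n)][:3])
E
```

```text
{'t': np.float64(0.0), 'q': array([-1.303,  0.478,  0.022,  1.556, -0.012,  1.109, -0.083]), 'joint_vel': array([ 0.002,  0.   , -0.001, -0.001, -0.   ,  0.001, -0.   ]), 'joint_torque': array([ 0.0000e+00, -5.9645e+01,  1.6080e+00, -2.8120e+01,  1.3000e-02,
        9.0000e-03,  0.0000e+00]), 'eef_pos': array([0.248, 0.627, 0.303]), 'tool_rot': array([ 0.001,  0.827,  0.563, -0.001]), 'contact_force': array([-0.536,  0.191, -0.319]), 'torque': array([ 0.002,  0.006, -0.059]), 'gripper_width': np.float64(1.004)} 0.0726
scene [[417.03869226   0.         252.0854371 ]
 [  0.         417.03869226 196.75574146]
 [  0.           0.           1.        ]] -0.06632654680950727 [-0.31273499 -0.23171716  0.68863667] [ 0.67051949  0.33929832 -0.30610559 -0.58444814]
retainer [([225.9, 168.6], 0.61)]
lid [([228.7, 251.7], 0.82)]
centre_pin [([227.6, 251.9], 0.63)]
dowel_left [([230.2, 252.7], 0.72)]
dowel_right [([227.3, 252.4], 0.58)]
pin_tip [([226.2, 253.7], 0.51), ([253.9, 378.1], 0.23)]
seal_frame [([238.6, 253.6], 0.55), ([224.7, 168.8], 0.54), ([228.6, 255.6], 0.52)]
tray_seals [([250.8, 
[... 225 characters left out ...]
 188.10159683]
 [  0.           0.           1.        ]] 0.007583822528756729 [ 0.47554688 -0.09709421  0.97727781] [ 0.71362301  0.01285958 -0.04179423 -0.69916384]
retainer [([211.6, 174.7], 0.77)]
lid [([211.3, 253.8], 0.75), ([212.7, 172.9], 0.43), ([134.1, 118.9], 0.28)]
centre_pin [([213.6, 256.5], 0.61), ([209.6, 170.3], 0.28)]
dowel_left [([216.0, 252.1], 0.59)]
dowel_right [([213.8, 252.5], 0.65)]
pin_tip [([212.7, 256.6], 0.56)]
seal_frame [([223.8, 257.5], 0.55), ([210.4, 169.5], 0.27)]
tray_seals [([214.6, 254.2], 0.58), ([222.6, 364.4], 0.56), ([224.9, 257.2], 0.51)]
bench_timer [([184.9, 378.5], 0.85)]
forceps_curved [([173.5, 158.6], 0.74)]
marked_cup [([136.1, 121.6], 0.67)]
```

```bash
python3 - <<'E'
import cv2
a=cv2.imread("pics/top0.png")[110:290,80:420];cv2.imwrite("pics/t1.png",cv2.resize(a,None,fx=2.35,fy=2.35,interpolation=2))
a=cv2.imread("pics/scene0.png")[130:310,100:440];cv2.imwrite("pics/s1.png",cv2.resize(a,None,fx=2.35,fy=2.35,interpolation=2))
E
```

```text
(no output)
```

View pics/t1.png

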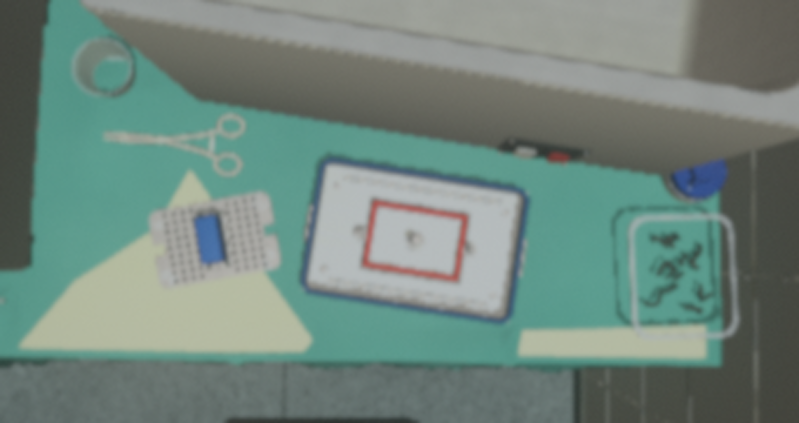

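View pics/s1.png

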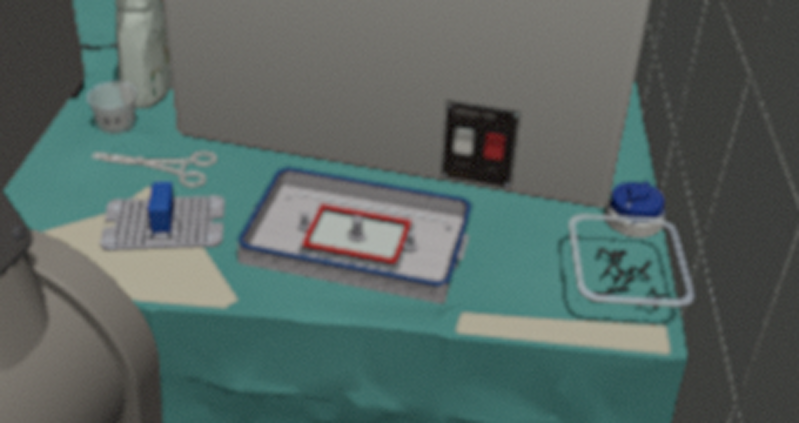

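The top picture shows the retainer with its blue bar at about (row 212, col 170), and the lid with its red frame and pin at about (211, 256). A cabinet wall stands behind them. Next I'll fit metric poses.

```bash
cat > h.py <<'E'
from station import *
import cv2,numpy as np
from scipy.spatial.transform import Rotation as R
def rot(q): return R.from_quat([q[1],q[2],q[3],q[0]]).as_matrix()
def toplane(cam,rc,z):
    rc=np.atleast_2d(np.asarray(rc,float)); K=cam["mtx"]
    p=cv2.undistortPoints(rc[:,::-1].reshape(-1,1,2).copy(),K,np.array([cam["k1"],0,0,0.])).reshape(-1,2)
    d=np.c_[p[:,0],-p[:,1],-np.ones(len(p))]@rot(cam["rotation"]).T
    e=np.asarray(cam["eye"]); z=np.asarray(z,float)
    return (e+d*((z-e[2])/d[:,2])[:,None])[:,:2]
def proj(cam,P):
    P=np.atleast_2d(P); c=(P-np.asarray(cam["eye"]))@rot(cam["rotation"])
    x=np.c_[c[:,0]/-c[:,2],-c[:,1]/-c[:,2]]; r2=(x**2).sum(1)
    x=x*(1+cam["k1"]*r2)[:,None]; K=cam["mtx"]
    return np.c_[x[:,1]*K[1,1]+K[1,2],x[:,0]*K[0,0]+K[0,2]]
def hue(cam): return cv2.cvtColor(cam["color"],cv2.COLOR_RGB2HSV).astype(int)
def comps(mask,minA=15):
    n,l,s,c=cv2.connectedComponentsWithStats(mask.astype(np.uint8)); 
    return sorted([(s[i,4],l==i) for i in range(1,n) if s[i,4]>=minA],key=lambda a:-a[0])
def rect(cam,m,z):
    rc=np.argwhere(m); xy=toplane(cam,rc,z)
    (c,wh,a)=cv2.minAreaRect((xy*1000).astype(np.float32)); 
    if wh[0]<wh[1]: a+=90
    a=(a+90)%180-90
    return np.round(np.array(c)/1000,4),np.round(sorted(wh),1),round(a,1),np.round(xy.mean(0),4)
E
python3 - <<'E'
from h import *
for c in("top","scene"):
    cam=read_camera(c);h=hue(cam);H,S,V=h[...,0],h[...,1],h[...,2]
    print(c)
    for a,m in comps((H>100)&(H<125)&(S>110),25)[:4]:
        print("blue",a,np.argwhere(m).mean(0).round(1),rect(cam,m,.042),rect(cam,m,.029))
    for a,m in comps(((H<8)|(H>172))&(S>110),25)[:3]:
        print("red",a,np.argwhere(m).mean(0).round(1),rect(cam,m,.014))
    for n,z in(("retainer",.004),("pin_tip",.032),("centre_pin",.02),("seal_frame",.014),("lid",.029)):
        for s in silhouettes(c,n)[:2]:
            print(n,round(s["conf"],2),s["mask"].sum(),s["pixel"],rect(cam,s["mask"],z))
E
```

```text
top
blue 245 [186.1 378.1] (array([ 0.558 , -0.4363]), array([32.4, 56.9]), -74.9, array([ 0.56 , -0.436])) (array([ 0.5591, -0.441 ]), array([32.8, 57.7]), -74.9, array([ 0.5612, -0.4407]))
blue 167 [211.2 168.8] (array([0.4879, 0.0759]), array([21.5, 44.5]), 11.5, array([0.488 , 0.0759])) (array([0.4881, 0.0783]), array([21.8, 45.1]), 11.5, array([0.4882, 0.0784]))
retainer 0.71 141 [215.2, 364.9] (array([ 0.4577, -0.4282]), array([115. , 129.2]), 1.9, array([ 0.463 , -0.4181]))
retainer 0.65 1648 [211.1, 171.4] (array([0.4866, 0.0776]), array([ 84.9, 130.2]), -78.3, array([0.4857, 0.0792]))
pin_tip 0.6 199 [168.2, 157.3] (array([0.5759, 0.1136]), array([ 60.8, 140.1]), -79.8, array([0.5855, 0.1148]))
pin_tip 0.44 52 [214.0, 256.0] (array([ 0.489 , -0.1362]), array([17.2, 17.2]), -88.9, array([ 0.489 , -0.1362]))
centre_pin 0.61 32 [211.6, 254.0] (array([ 0.4892, -0.1366]), array([12.4, 12.5]), -88.9, array([ 0.4892, -0.1366]))
seal_frame 0.84 271 [203.4, 260.1] (array([ 0.4895, -0.1366]), array([ 71.6, 103.6]), 82.1, array([ 0.4929, -0.142 ]))
lid 0.8 5432 [210.3, 255.9] (array([ 
[... 1004 characters left out ...]
ray([ 0.6699, -0.2784]))
red 63 [ 20.7 200. ] (array([2.6564, 0.5116]), array([102.7, 212.3]), 9.2, array([2.647 , 0.5093]))
retainer 0.9 1160 [225.0, 168.2] (array([0.4989, 0.0813]), array([118.6, 131.3]), -78.0, array([0.486 , 0.0796]))
centre_pin 0.45 42 [225.6, 254.9] (array([ 0.4816, -0.1384]), array([12.4, 31.1]), 7.7, array([ 0.4802, -0.1378]))
centre_pin 0.43 1173 [223.3, 168.3] (array([0.4798, 0.0739]), array([116.1, 127.7]), -78.7, array([0.4684, 0.072 ]))
seal_frame 0.5 91 [228.9, 271.5] (array([ 0.4869, -0.1366]), array([ 74.6, 103.2]), 83.4, array([ 0.4797, -0.1449]))
lid 0.63 4113 [228.9, 253.9] (array([ 0.4764, -0.137 ]), array([178. , 232.8]), 82.5, array([ 0.4707, -0.1381]))
```

View pics/scene0.png

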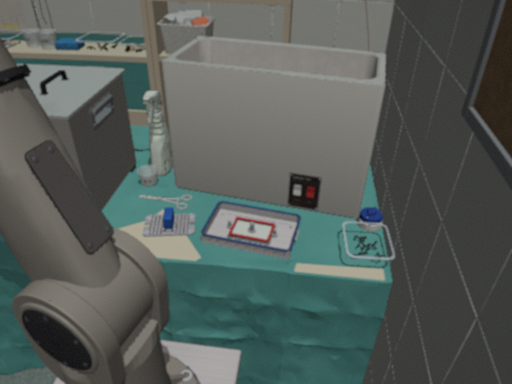

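View pics/top0.png

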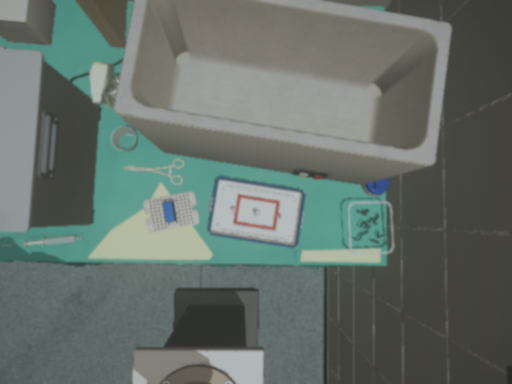

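```bash
python3 - <<'E'
from h import *
cam=read_camera("top")
for n,p in dict(wallL=(152,165),wallR=(183,344),wallmid=(168,255)).items(): print(n,toplane(cam,p,0.0))
s=read_camera("scene")
for n,p in dict(wl=(187,176),wr=(218,357)).items(): print(n,toplane(s,p,0.0))
E
```

```text
wallL [[0.63877544 0.0986735 ]]
wallR [[ 0.56990329 -0.36210047]]
wallmid [[ 0.60333275 -0.13147198]]
wl [[0.65716325 0.1097013 ]]
wr [[ 0.58668651 -0.40681831]]
```

```bash
python3 - <<'E'
from h import *
cam=read_camera("top")
b=toplane(cam,(225,97),0.)[0];print("base corner",b)
for z in(.1,.2,.25,.3,.35,.4,.45): print(z,toplane(cam,(229,28),z)[0].round(3), "tubL",toplane(cam,(113,118),z)[0].round(3),toplane(cam,(166,436),z)[0].round(3))
o=get_obs();M=rot(o["tool_rot"]);print(M.round(3),o["t"])
T=M.T
for w in[(0.30,.36),(.38,.22),(.43,.08),(.487,.0765)]:
    print(w,(T@(np.r_[w,.304]-o["eef_pos"])/.025).round(2))
E
```

```text
base corner [0.45077926 0.25943197]
0.1 [0.442 0.372] tubL [0.709 0.188] [ 0.605 -0.553]
0.2 [0.446 0.319] tubL [0.683 0.156] [ 0.59  -0.501]
0.25 [0.448 0.292] tubL [0.669 0.14 ] [ 0.583 -0.475]
0.3 [0.45  0.265] tubL [0.656 0.123] [ 0.576 -0.449]
0.35 [0.451 0.239] tubL [0.643 0.107] [ 0.568 -0.423]
0.4 [0.453 0.212] tubL [0.629 0.091] [ 0.561 -0.397]
0.45 [0.455 0.185] tubL [0.616 0.075] [ 0.553 -0.371]
[[ 0.367  0.93  -0.   ]
 [ 0.93  -0.367  0.   ]
 [ 0.    -0.    -1.   ]] 1.95
(0.3, 0.36) [-9.2   5.88 -0.  ]
(0.38, 0.22) [-13.24  10.91  -0.  ]
(0.43, 0.08) [-17.71  14.83  -0.  ]
(0.487, 0.0765) [-17.01  17.    -0.  ]
```

>>> apply_moves(moves=[[[-2.2,1.2,0],[0,0,0],1],[[-4.4,2.6,0],[0,0,0],1],[[-6.6,4.1,0],[0,0,0],1],[[-8.6,5.5,0],[0,0,0],1],[[-9.8,6.6,0],[0,0,-0.3],1],[[-11.2,8.4,0],[0,0,-0.8],1],[[-12.6,10.2,0],[0,0,-1.3],1],[[-14.2,11.7,0],[0,0,-1.9],1],[[-15.9,13.2,0],[0,0,-2.5],1],[[-17.4,14.8,0.5],[0,0,-3.0],1],[[-17.2,16,2],[0,0,-3.3],1],[[-17,17,4],[0,0,-3.3],1],[[-17,17,4.4],[0,0,-3.3],1],[[-17,17,4.4],[0,0,-3.3],1]])

```text
t: 3.7
eef_pos: [0.4864, 0.0767, 0.1938]
tool_rot: [-0.001, 0.633, 0.774, -0.001]
contact_force: [-0.5, -0.8, -0.7]
gripper_width: 0.999
```

>>> apply_moves(moves=[[[0,0,1.8],[0,0,0],1],[[0,0,3.2],[0,0,0],1],[[0,0,4.0],[0,0,0],1],[[0,0,4.35],[0,0,0],1],[[0,0,4.35],[0,0,0],1],[[0,0,4.35],[0,0,0],-1],[[0,0,4.35],[0,0,0],-1],[[0,0,4.35],[0,0,0],-1],[[0,0,4.35],[0,0,0],-1],[[0,0,4.35],[0,0,0],-1],[[0,0,4.35],[0,0,0],-1]], force=60)

```text
t: 5.08
eef_pos: [0.4874, 0.0768, 0.0856]
tool_rot: [0.0, 0.633, 0.774, 0.0]
contact_force: [-1.0, 0.2, 4.8]
gripper_width: 0.272
```

```bash
python3 - <<'E'
from h import *
o=get_obs();print(o["t"],o["eef_pos"],o["tool_rot"],o["gripper_width"],o["contact_force"])
for c in("top","scene"):
    cv2.imwrite(f"pics/{c}2.png",cv2.resize(read_camera(c)["color"][110:290,100:420,::-1],None,fx=2.4,fy=2.4,interpolation=2))
E
```

```text
5.075 [0.48738333 0.07677036 0.08563213] [7.54786443e-05 6.32912453e-01 7.74223285e-01 3.54947182e-04] 0.27220796137086356 [-1.03719763  0.24069323  4.79695589]
```

View pics/top2.png

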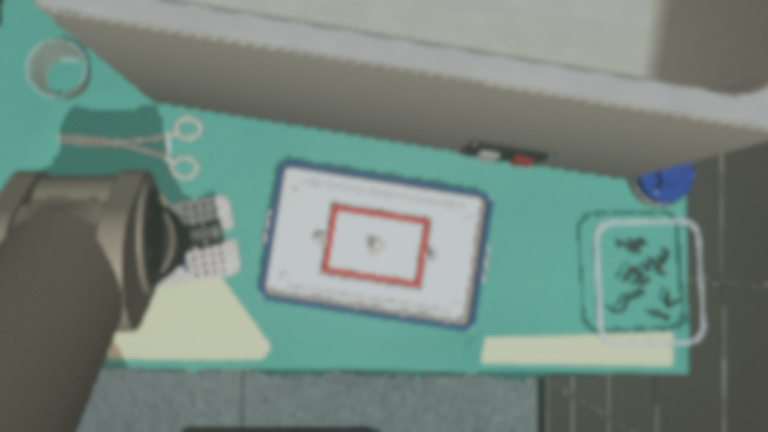

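View pics/scene2.png

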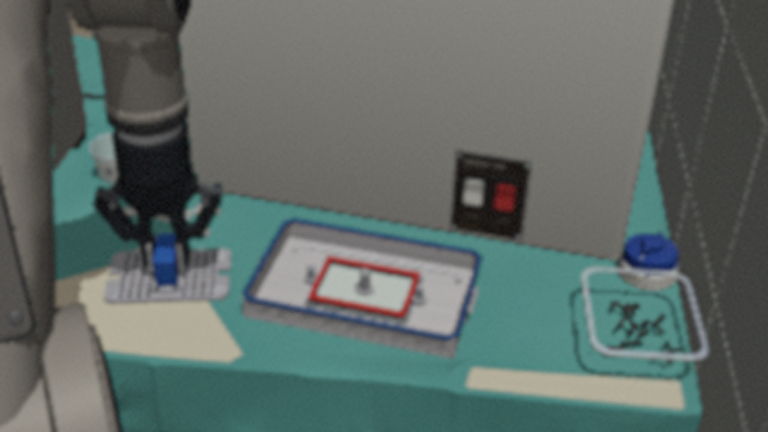

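```bash
python3 - <<'E'
from h import *
for c in("top","scene"):
    cam=read_camera(c);C=cam["color"].astype(float)
    w=np.clip(C[...,0]-np.maximum(C[...,1],C[...,2])-15,0,None)
    w[:195]=0;w[250:]=0;w[:,:200]=0;w[:,300:]=0
    rc=np.argwhere(w>0);ww=w[w>0];xy=toplane(cam,rc,.014)
    # rectangle ring fit
    from scipy.optimize import least_squares
    def f(p):
        a=p[2];d=xy-p[:2];u=d@[np.cos(a),np.sin(a)];v=d@[-np.sin(a),np.cos(a)]
        hx,hy=.033,.049
        q=np.maximum(np.abs(u)-hx,np.abs(v)-hy)
        return np.sqrt(ww)*q*1000
    s=least_squares(f,[.489,-.136,-.14],loss="soft_l1",x_scale=[.01,.01,.1])
    print(c,len(ww),s.x[:2],np.degrees(s.x[2])+90,s.cost)
    # lid mask from network
    for L in silhouettes(c,"lid")[:1]:
        m=L["mask"].astype(np.uint8);cn=max(cv2.findContours(m,0,1)[0],key=len)[:,0,::-1]
        xy2=toplane(cam,cn,.029)
        def g(p):
            a=p[2];d=xy2-p[:2];u=d@[np.cos(a),np.sin(a)];v=d@[-np.sin(a),np.cos(a)]
            return np.maximum(np.abs(u)-p[3],np.abs(v)-p[4])*1000
        s=least_squares(g,[.489,-.136,-.14,.07,.11],loss="soft_l1",x_scale=[.01,.01,.1,.01,.01]);print(" lid",s.x,np.degrees(s.x[2])+90)
    for L in silhouettes(c,"retainer")[:1]:
        print(" ret",L["conf"],L["mask"].sum())
print(get_obs()["t"])
E
```

```text
top 443 [ 0.49056456 -0.13646022] 81.98898963288603 3623.4817181406615
 lid [ 0.4891637  -0.13633555 -0.1360366   0.07170473  0.11131376] 82.20567716154
 ret 0.78 617
scene 391 [ 0.48573405 -0.13560023] 81.91127390504928 5385.311472052967
 lid [ 0.47471874 -0.13638768 -0.13372398  0.08267259  0.11129286] 82.33818054439007
 ret 0.59 1078
5.475
```

>>> apply_moves(moves=[[[0,0,-0.6],[0,0,0],-1],[[0,0,-1.6],[0,0,0],-1],[[0,0,-2.4],[0,0,0],-1],[[-1.2,-0.2,-2.4],[0,0,0.3],-1],[[-2.8,-0.5,-2.4],[0,0,0.8],-1],[[-4.4,-0.8,-2.4],[0,0,1.3],-1],[[-6,-1.1,-2.4],[0,0,1.7],-1],[[-7.2,-1.3,-2.4],[0,0,1.94],-1],[[-7.81,-1.41,-2.4],[0,0,1.94],-1],[[-7.81,-1.41,-2.4],[0,0,1.94],-1],[[-7.81,-1.41,-2.4],[0,0,1.94],-1]])

```text
t: 6.85
eef_pos: [0.4914, -0.1203, 0.1451]
tool_rot: [-0.0, 0.754, 0.657, 0.0]
contact_force: [0.3, -0.4, -2.6]
gripper_width: 0.273
```

```bash
python3 - <<'E'
from h import *
o=get_obs();print(o["t"],o["eef_pos"],o["tool_rot"],o["gripper_width"],o["contact_force"],o["torque"])
M=rot(o["tool_rot"]);print(M.round(4), np.degrees(np.arctan2(M[1,0],M[0,0])))
for c in("top","scene"):
    cam=read_camera(c);im=cam["color"][:,:,::-1].copy()
    im=cv2.resize(im,None,fx=3,fy=3,interpolation=2)
    # overlay of predicted plate
    zb=o["eef_pos"][2]-.0856
    P=[o["eef_pos"][:2]+M[:2,:2]@np.array(v) for v in((.065,.042),(.065,-.042),(-.065,-.042),(-.065,.042))]
    for z in (zb,zb+.004):
        q=proj(cam,np.c_[P,np.full(4,z)])[:,::-1]*3+1
        cv2.polylines(im,[np.round(q).astype(int)],True,(0,0,255),1)
    cv2.imwrite(f"pics/{c}3.png",im[450:900,450:1050])
E
```

```text
6.85 [ 0.49141474 -0.12026245  0.14510187] [-4.86727115e-04  7.53604687e-01  6.57327701e-01  1.80137852e-04] 0.2734112862188957 [ 0.34740351 -0.43306527 -2.56803125] [ 0.07611063 -0.02886074 -0.00214413]
[[ 1.358e-01  9.907e-01 -4.000e-04]
 [ 9.907e-01 -1.358e-01  1.000e-03]
 [ 9.000e-04 -5.000e-04 -1.000e+00]] 82.19277065598529
```

View pics/top3.png

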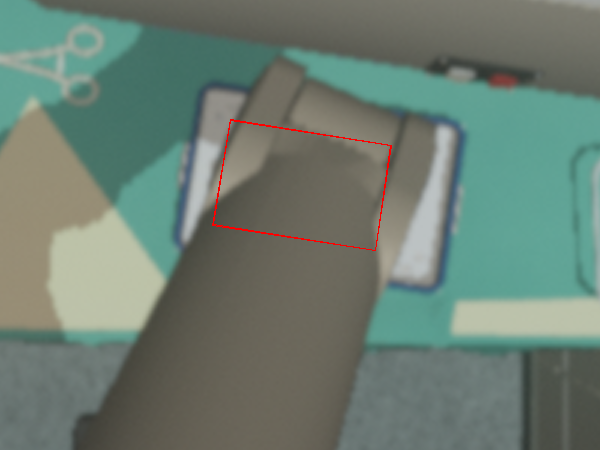

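View pics/scene3.png

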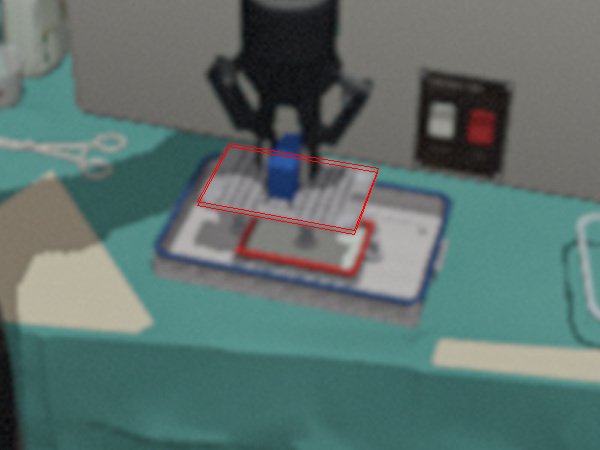

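```bash
python3 - <<'E'
from h import *
o=get_obs();M=rot(o["tool_rot"]);zb=o["eef_pos"][2]-.0856
cam=read_camera("scene")
im=cv2.resize(cam["color"][190:250,205:285,::-1],None,fx=9,fy=9,interpolation=cv2.INTER_CUBIC)
def dr(P,col):
    q=(proj(cam,P)[:,::-1]-[205,190])*9+4
    cv2.polylines(im,[np.round(q).astype(int)],True,col,1)
pl=[o["eef_pos"][:2]+M[:2,:2]@np.array(v) for v in((.065,.042),(.065,-.042),(-.065,-.042),(-.065,.042))]
dr(np.c_[pl,np.full(4,zb+.004)],(0,0,255));dr(np.c_[pl,np.full(4,zb)],(0,100,255))
for c,col in (((.4895,-.1365),(0,255,0)),((.4857,-.1356),(255,0,255))):
    f=[np.array(c)+M[:2,:2]@np.array(v) for v in((.052,.036),(.052,-.036),(-.052,-.036),(-.052,.036))]
    dr(np.c_[f,np.full(4,.014)],col)
    dr(np.array([[c[0],c[1],.004],[c[0],c[1],.032]]),col)
cv2.imwrite("pics/sc4.png",im);print(o["t"])
E
```

```text
6.95
```

View pics/sc4.png

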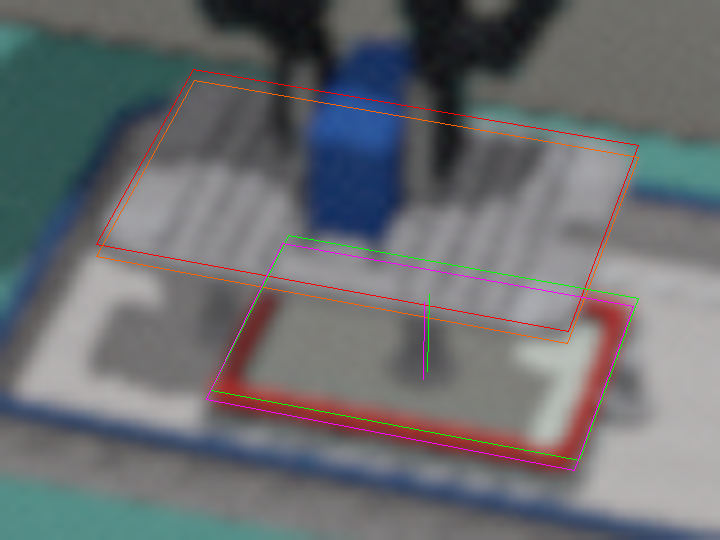

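>>> apply_moves(moves=[[[0,0,0.4],[0,0,0],-1],[[0,0,0.8],[0,0,0],-1],[[0,0,0.98],[0,0,0],-1],[[0,0,1.04],[0,0,0],-1],[[0,0,1.07],[0,0,0],-1],[[0,0,1.1],[0,0,0],-1]])

```text
t: 7.75
eef_pos: [0.4915, -0.1219, 0.1178]
tool_rot: [0.0, 0.754, 0.656, 0.0]
contact_force: [-0.9, 0.3, -1.8]
gripper_width: 0.274
```

Probably just touching now; press slightly more.

>>> apply_moves(moves=[[[0,0,0.03],[0,0,0],-1],[[0,0,0.05],[0,0,0],-1],[[0,0,0.05],[0,0,0],-1]])

```text
t: 8.12
eef_pos: [0.4916, -0.1219, 0.1175]
tool_rot: [0.0, 0.754, 0.656, 0.001]
contact_force: [-3.6, 1.5, 11.3]
gripper_width: 0.27
```

>>> apply_moves(moves=[[[-0.04,0,-0.02],[0,0,0],-1],[[-0.08,0,-0.02],[0,0,0],-1],[[-0.14,0,-0.02],[0,0,0],-1],[[-0.2,0,-0.02],[0,0,0],-1],[[-0.26,0,-0.02],[0,0,0],-1],[[-0.32,0,-0.02],[0,0,0],-1],[[-0.38,0,-0.02],[0,0,0],-1]])

```text
t: 9.0
eef_pos: [0.491, -0.1307, 0.1174]
tool_rot: [0.0, 0.754, 0.657, 0.001]
contact_force: [1.1, 2.6, 4.4]
gripper_width: 0.268
```

>>> apply_moves(moves=[[[-0.05,0,0],[0,0,0],-1],[[-0.1,0,0],[0,0,0],-1],[[-0.14,0,0],[0,0,0],-1],[[-0.18,0,0],[0,0,0],-1]])

```text
t: 9.5
eef_pos: [0.489, -0.136, 0.1166]
tool_rot: [-0.0, 0.754, 0.656, -0.0]
contact_force: [0.5, -0.7, -1.8]
gripper_width: 0.275
```

>>> apply_moves(moves=[[[-0.02,0,0.04],[0,0,0],-1],[[-0.02,0,0.08],[0,0,0],-1],[[-0.02,0,0.12],[0,0,0],-1],[[-0.02,0,0.12],[0,0,0],-1]])

```text
t: 10.0
eef_pos: [0.4893, -0.1361, 0.1138]
tool_rot: [-0.0, 0.754, 0.657, -0.0]
contact_force: [-0.5, 0.0, -1.4]
gripper_width: 0.272
```

>>> apply_moves(moves=[[[0,0,0.06],[0,0,0],-1],[[0,0,0.12],[0,0,0],-1],[[0,0,0.18],[0,0,0],-1],[[0,0,0.18],[0,0,0],-1]])

```text
t: 10.5
eef_pos: [0.4892, -0.1362, 0.1092]
tool_rot: [-0.0, 0.754, 0.656, -0.0]
contact_force: [-0.1, 0.6, -0.7]
gripper_width: 0.271
```

>>> apply_moves(moves=[[[0,0,0.06],[0,0,0],-1],[[0,0,0.12],[0,0,0],-1],[[0,0,0.18],[0,0,0],-1],[[0,0,0.24],[0,0,0],-1],[[0,0,0.28],[0,0,0],-1],[[0,0,0.28],[0,0,0],-1]])

```text
t: 11.25
eef_pos: [0.4893, -0.1361, 0.1023]
tool_rot: [-0.0, 0.754, 0.657, -0.0]
contact_force: [0.5, -0.3, -1.3]
gripper_width: 0.273
```

>>> apply_moves(moves=[[[0,0,0.06],[0,0,0],-1],[[0,0,0.12],[0,0,0],-1],[[0,0,0.18],[0,0,0],-1],[[0,0,0.23],[0,0,0],-1],[[0,0,0.28],[0,0,0],-1],[[0,0,0.28],[0,0,0],-1]])

```text
t: 12.0
eef_pos: [0.4894, -0.1362, 0.0957]
tool_rot: [-0.0, 0.754, 0.656, 0.0]
contact_force: [-2.7, 0.3, 7.6]
gripper_width: 0.273
```

>>> apply_moves(moves=[[[0,0,0.03],[0,0,0],-1],[[0,0,0.05],[0,0,0],-1],[[0,0,0.07],[0,0,0],-1],[[0,0,0.07],[0,0,0],-1]])

```text
t: 12.5
eef_pos: [0.4894, -0.1362, 0.0946]
tool_rot: [-0.0, 0.754, 0.656, 0.0]
contact_force: [-4.2, 2.3, 15.6]
gripper_width: 0.273
```

>>> apply_moves(moves=[[[0,0,0.02],[0,0,0],-1],[[0,0,0.02],[0,0,0],-1],[[0,0,0.02],[0,0,0],-1]])

```text
t: 12.88
eef_pos: [0.4894, -0.1362, 0.0946]
tool_rot: [-0.0, 0.754, 0.656, 0.001]
contact_force: [-6.1, 2.5, 22.2]
gripper_width: 0.269
```

```bash
python3 - <<'E'
from h import *
o=get_obs();print(o["t"],o["eef_pos"],o["contact_force"],o["torque"],o["joint_vel"].round(4))
cam=read_camera("scene")
im=cv2.resize(cam["color"][170:270,180:320,::-1],None,fx=5.5,fy=5.5,interpolation=cv2.INTER_CUBIC)
cv2.imwrite("pics/sc5.png",im)
E
```

```text
12.875 [ 0.48943146 -0.13620456  0.09455334] [-6.09598914  2.48491659 22.15278657] [ 0.36068044  1.39687979 -0.00153237] [-0.0009 -0.0017  0.0013  0.0002  0.0005 -0.0011  0.0003]
```

View pics/sc5.png

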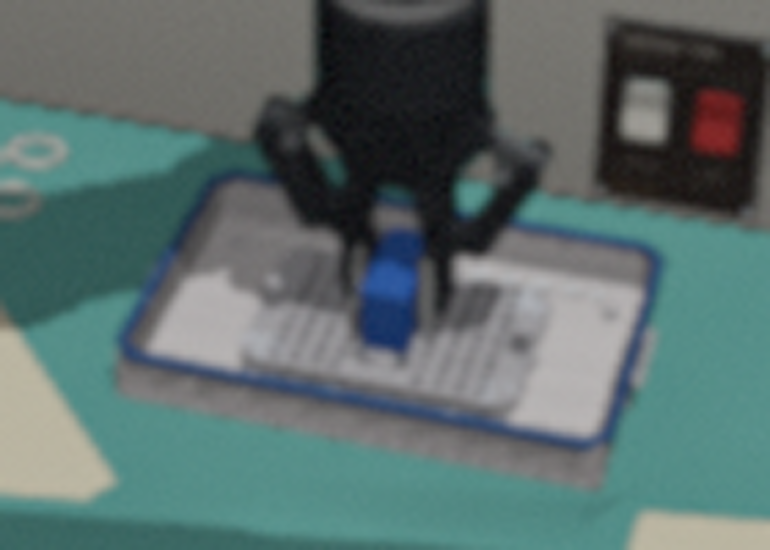

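The plate sits level in the tray with a dowel in each end notch, at about (275,285) and (520,340) in the enlarged crop. The height has stopped at the collar level while the force rises to 22 N, so I'm handing in.

```bash
python3 - <<'E'
from h import *
hand_in();o=get_obs();print(o["t"],o["eef_pos"],o["contact_force"])
E
```

```text
the job is handed in; nothing more can be done
the job is handed in; nothing more can be done
```

The retainer plate is on the lid, pressed against the sealing frame, and the job was handed in at about 12.9 s with the gripper still holding it down. No verdict was reported.

- **Pick-up:** I gripped the plate by its bar and turned it about 19° to line up with the lid.
- **Touch-down:** I set it on the pin tip about 15 mm off centre. The wrist read about 11 N there, with no ramming.
- **Slide:** I slid it across under light pressure until the force fell away and the bore dropped over the pin.
- **Pressing home:** I lowered it in small steps until it stopped on the collars.

**Last checks:**
- **Height:** the plate's underside works out at about 9 mm above the table. The height did not change while the force rose from 16 to 22 N, so it is resting on the collars. I did not measure the frame's travel directly.
- **Alignment:** it is about 0.2° off the lid by my camera fit. The last scene picture shows it level with the dowels in the end notches.
- **Side force:** about 6 N sideways remained at the end, within the limits you gave.
- **Other objects:** I made no move near the other things on the table, but I did not re-measure their positions afterwards.

The two cameras disagreed by about 4 mm on the pin's x position. The overhead camera's value turned out to be right when the bore dropped.

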